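# Tilt a switch test plate to its index and hold it

## Robot

A 6-joint arm with a two-finger parallel gripper is mounted at the origin on the work surface. World frame = base frame: x ahead of the robot, y to its left, z up, the work surface at z = 0. Lengths are in m, angles in rad, forces in N, time in s.
With the tool pointing down it reaches from about 0.275 to 0.875 m from the base axis. Payload 12.5 kg.
Tool frame: the origin (TCP) lies on the centre line of the jaws, within the pads' length; the fingertips stand r.finger_overhang ahead of it and the grasp point (between the pads) lies 3 mm ahead of it (r.finger_overhang is the distance from the TCP to the fingertips, in m); z points along the fingers, y is the direction in which the jaws open and shut (so a half turn about z gives the same grasp; the last joint's range is limited). The gripper opens to 85 mm and grips with 20 to 120 N. Pads are 22 mm wide; open, the fingers measure 114 mm over their backs; the gripper's body (76 mm by 85 mm) begins 54 mm behind the grasp point. The pads swing forward as they close: fully open they stand 13 mm farther back than shut.
Start: joints at [1.263, 0.351, 1.652, -0, 1.139, -0.085], TCP at [0.121, 0.536, 0.253] pointing down, gripper open.
Joint ranges: [-2.75, 2.75], [-0.79, 2.1], [0.01, 2.65], [-1.57, 4.71], [0.07, 3.14], [-2.87, 2.87]. Speed limits (rad/s): [2.22, 2.22, 2.79, 3.14, 3.14, 3.14].

## Interface

Orientations are given as a unit quaternion [x, y, z, w].
In Python, from cell import r, optics gives the robot as it stands. The module is installed in compiled form; this text tells all that it offers. Calls block until the motion is done:
- r.move_to(position, orientation): joint-space move of the TCP to a pose.
- r.move_linear(position, rot=None, vel=0.15): straight line of the TCP; rot=None keeps the orientation; vel is the mean speed in m/s.
- r.set_joints(angles): joint-space move.
- r.set_gripper(opening, squeeze=None): opening from 0.0 (shut) to 1.0 (fully open); squeeze is the grip in N (None keeps the last); returns when the fingers have stopped.
- r.sleep(seconds).
- r.inverse_kinematics(position, orientation): joint angles nearest the present ones, or None.
- optics.get_image(name): name is "scene" or "side" or "wrist"; returns a dict with "pixels" (480x640x3 uint8, red, green, blue), "depth" (480x640 float32, m along the optical axis (not along the pixel's ray), 0 where there is no reading), "fx", "fy", "cx", "cy" (pixels), "camera_from_world" (4x4, takes a point from world to camera coordinates); the wrist camera has in their place "mount" (4x4, takes a point from camera to tool coordinates, whose origin is the TCP and whose axes are the flange's). Camera axes: x right, y down, z forward; pixel columns grow to the right and rows downward; lengths in m; the calibration is good to about 2 mm. A picture is of the moment at which its call begins: read the wrist's pose just before it.
A pose or a line that the arm cannot do raises r.PlanningError and nothing moves.
- r.hand_in(): hands the job in, once; it reports no verdict.
Readings, each from a call of its own:
- r.current_t(): time.
- r.current_q(): joint angles.
- r.current_qvel(): joint speeds.
- r.current_effort(): joint torques, N m.
- r.current_tool_pos(): TCP position.
- r.current_ee_rot(): TCP orientation.
- r.current_contact_force(): force on the tool from outside, world axes, zero at the start.
- r.current_torque(): the same for the moment, N m.
- r.current_opening(): opening from 0.0 (shut) to 1.0 (fully open).
Only numpy, scipy, OpenCV 4.12 (cv2) and the standard library are available. Lean on these libraries where they do the work, as an engineer would, in place of code of your own. Each camera call takes 0.05 s, during which the arm holds its last target. There are 200 camera calls.

## Task

On the tilt fixture, draw the lock pin out of the plate's side and lay it down in the keeper notch on the same side of the base. Then raise the plate by its bow handle until the line along its edge is level with the point of the index clip on the quadrant, and finish holding it there by the handle, steady, so that the switch on it can be probed - it falls back if let go. Do not shift the index clip or push the tubs, tray and probe about.

Things in the scene. Friction and masses are not known exactly. Their poses are not given: they have to be found in the camera images.
- fixture: the tilt fixture: grey base plate 280 x 270 x 15 mm screwed to the bench, with a plate hinged on it; origin under the base's middle. Its x runs from the bow handle towards the hinge (roughly away from the robot), y left, z up. On the left, y = 85 to 93 mm, stands the quadrant: a flat arc, radius 150 to 180 mm about the hinge, up to 240 mm above the bench, lined every 5 degrees
- hinge (a point): middle of the hinge axis, 80 mm above the bench, 100 mm beyond the base's middle; fixed to the fixture, axes as the fixture's; the hinge axis runs along y
- tilt_plate (a joint): plate angle, rad: 0 level on its rests (start), grows as the handle edge is raised, to 1.05. Nearly free hinge: it falls back when let go; locked at 0 while the pin is in. Aluminium plate 140 mm wide, 10 thick, mid-plane through the hinge axis, front edge 190 mm from it; 3 to 5 N at the handle lifts it. The switch socket on it reaches 26 mm above the mid-plane
- handle (a point): middle of the cross bar of the bow handle on the plate's front edge (nearest the robot), turning with the plate: round steel, 12 mm diameter, 90 mm between its two legs, along y, 235 mm from the hinge axis, 80 mm above the bench when level. From the bar's centre to the plate's front edge there are 45 mm of open space; the base is 65 mm below. The bar may turn in the grip as the plate swings
- index_clip (a joint): angle in rad at which the index clip is set on the quadrant (0.38 to 0.80), counted like the plate's: when joint tilt_plate equals it, the line along the plate's left edge is level with the clip's point. Held by a thumbscrew, but a knock can shift it
- index (a point): tip of the index clip's point, 165 mm from the hinge axis, 72 mm left of the plate's middle, close beside its left edge. The clip is a small dark steel U, 14 mm high, 44 mm deep, over the arc, with a brass thumbscrew on the outside and its point towards the plate; x of this point points to the hinge along the marked plane
- lock_pin: the lock pin, loose, about 55 g, lying level along its own y axis; origin in the middle of its black grip; it balances on its shank, 37 mm from that origin
- pin (a point): middle of the pin's black grip, on its axis: grip 17 mm diameter, 36 mm long; towards +y follow a steel collar (20 mm diameter, 18 to 22 mm from here) and the shank (10 mm diameter, 22 to 78 mm). It starts in the bore, collar 2 to 8 mm off the bracket, y along the fixture's y, grip standing out on the right 60 mm above the bench. Draw it 65 mm straight to the right to free it
- bore (a point): mouth of the bore on the outer (right) face of the lock bracket, on the bore's axis (fixture's y), 61 mm above the bench; axes as the fixture's. Bore 11.5 mm diameter, through the 12 mm bracket and on into a boss under the plate. Bracket top 81 mm, hinge brackets 97 mm above the bench, nothing else higher on the right side
- notch (a point): middle of the keeper notch, where the parked shank's axis lies, 50 mm above the bench; axes as the fixture's. Block 40 (x) x 35 mm (y), U notch along y, open above and at both ends, 16 mm wide, floor 5 mm below and edges 13 mm above this point. Parked: shank level in it, collar just outside the block's right face, grip middle 40 to 55 mm right of this point. Plate's side edge: 47 mm left of it
- parts_tub: bystander: lidded clear tub of parts, 124 x 94 x 46 mm, origin under its middle
- tub_stack: bystander: two such tubs stacked, 92 mm high, origin under their middle
- test_probe: bystander: black pen-like test probe, 125 mm long, 17 mm thick, lying along its x axis
- switch_tray: bystander: open grey tray with spare switches, 90 x 60 x 22 mm, origin under its middle

How it is judged:
By the outcome, as a careful person would: the job done as asked, in the order asked, and still so for the second after the job is handed in, while the arm keeps its last pose, push and grip.
It also fails if it takes over 58 s, if anything falls off the work surface, if the arm or the gripper's body presses on something with over 40 N, if the wrist force passes 120 N, or if a joint passes its speed limit or range.

## Working session

There is one attempt and no reset: what is moved stays moved. The work goes in short steps, each a Python script; the robot and the scene stay as the last script left them, time stands still between calls to the robot, and variables do not carry over. Pictures are saved under pics/ and viewed, about 8 in all and at most 12, crops included, and the job is handed in when it is done.

```bash
mkdir -p pics
cat > h.py <<'E'
import numpy as np, cv2
from scipy.spatial.transform import Rotation as R
from cell import r, optics
def T_tool():
    T=np.eye(4);T[:3,:3]=R.from_quat(r.current_ee_rot()).as_matrix();T[:3,3]=r.current_tool_pos();return T
def grab(name):
    T=T_tool(); im=optics.get_image(name)
    im['wc']=T@im['mount'] if name=='wrist' else np.linalg.inv(im['camera_from_world'])
    return im
def save(im,fn): cv2.imwrite('pics/'+fn,im['pixels'][:,:,::-1])
def cloud(im):
    v,u=np.mgrid[:480,:640];d=im['depth']
    P=np.stack([(u-im['cx'])/im['fx']*d,(v-im['cy'])/im['fy']*d,d],-1)
    P=P@im['wc'][:3,:3].T+im['wc'][:3,3];P[d==0]=np.nan;return P
def ray(im,u,v):
    d=im['wc'][:3,:3]@np.array([(u-im['cx'])/im['fx'],(v-im['cy'])/im['fy'],1]);return im['wc'][:3,3],d
def onz(im,u,v,z):
    o,d=ray(im,u,v);return o+d*(z-o[2])/d[2]
def tri(a,b):
    A=np.stack([a[1],-b[1]],1);s=np.linalg.lstsq(A,b[0]-a[0],rcond=None)[0]
    p=a[0]+s[0]*a[1];q=b[0]+s[1]*b[1];return (p+q)/2,np.linalg.norm(p-q)
E
python3 - <<'E'
from h import *
import pickle
d={}
for n in('scene','side','wrist'):
    im=grab(n);save(im,n+'0.png');d[n]=im;print(n,im['fx'],im['wc'].round(3).tolist(),(im['depth']>0).mean())
pickle.dump(d,open('d0.pkl','wb'))
print(r.finger_overhang,r.current_t(),r.current_ee_rot())
E
```

```text
scene 508.87688532161695 [[-0.814, 0.333, -0.475, 1.094], [0.58, 0.473, -0.663, 0.78], [0.004, -0.815, -0.579, 0.78], [0.0, 0.0, 0.0, 1.0]] 0.9951106770833333
side 460.6216358194104 [[0.999, -0.012, 0.049, 0.451], [-0.049, -0.469, 0.882, -0.984], [0.013, -0.883, -0.469, 0.627], [0.0, 0.0, 0.0, 1.0]] 0.9958626302083333
wrist 427.36371190669666 [[0.222, 0.942, 0.253, 0.058], [0.975, -0.214, -0.059, 0.551], [-0.002, 0.26, -0.966, 0.375], [0.0, 0.0, 0.0, 1.0]] 0.99572265625
0.022 0.15 [ 1.11187293e-01  9.93799373e-01 -4.28569709e-04 -9.54881359e-05]
```

View pics/scene0.png

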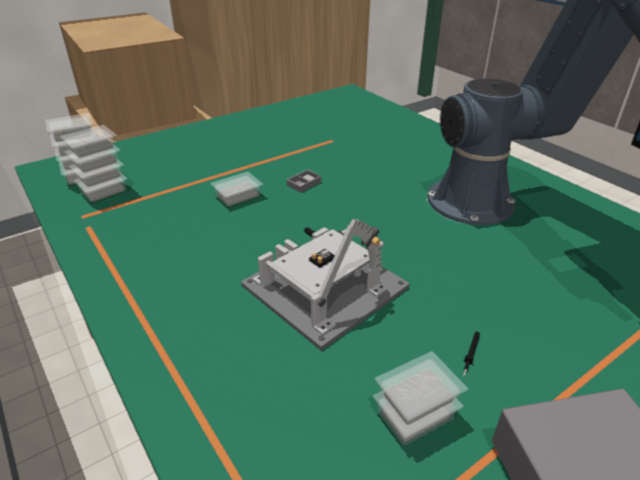

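View pics/side0.png

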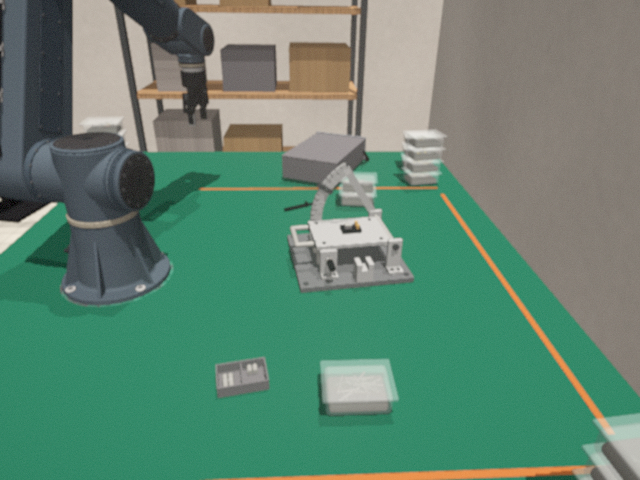

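Scene view: the fixture's base has corners at about (244,285), (322,342) and (408,287). Side view: the near base edge runs (299,285) to (410,283), the pin grip is at (332,266) and the notch block at (365,268).

Run:
```python
from h import *
import pickle
d=pickle.load(open('d0.pkl','rb'))
s=d['scene'];e=d['side']
for p in[(244,285),(322,342),(408,287)]:print('scene',onz(s,*p,.015).round(3))
for p in[(299,285),(410,283)]:print('side',onz(e,*p,.015).round(3))
pts=[]
for im in(s,e):
    P=cloud(im);c=im['pixels'].astype(int);sat=c.max(2)-c.min(2)
    m=(P[...,2]>.008)&(P[...,2]<.022)&(sat<25)&(abs(P[...,0]-.6)<.4)&(abs(P[...,1])<.4)
    n,l,st,ce=cv2.connectedComponentsWithStats(m.astype(np.uint8))
    for i in range(1,n):
        if st[i,4]>150: print(st[i],P[l==i].mean(0).round(3))
    k=1+st[1:,4].argmax(); pts.append(P[l==k])
A=np.vstack(pts)[:,:2].astype(np.float32)
for a in [x[:,:2].astype(np.float32) for x in pts]+[A]: print(cv2.minAreaRect(a))
p=onz(e,332,266,.06);print('pin grip',p)
```

```text
scene [ 0.728 -0.033  0.015]
scene [0.683 0.209 0.015]
scene [0.428 0.187 0.015]
side [ 0.446 -0.078  0.015]
side [ 0.71  -0.077  0.015]
[287 170  34  20 310] [ 0.343 -0.36   0.015]
[221 191  39  15 163] [ 0.557 -0.371  0.015]
[ 241  263  168   85 5173] [0.603 0.119 0.014]
[ 288  235  125   56 3017] [0.556 0.001 0.015]
[216 358  53  37 842] [ 0.339 -0.365  0.015]
((0.5720758438110352, 0.0639209970831871), (0.2823691964149475, 0.2733496129512787), 8.456887245178223)
((0.5677210092544556, 0.05969253182411194), (0.2799309492111206, 0.27428027987480164), 7.9195122718811035)
((0.570498526096344, 0.06181512773036957), (0.28687965869903564, 0.2764913737773895), 8.207002639770508)
pin grip [ 0.52315384 -0.06758581  0.06      ]
```

```bash
cat >> h.py <<'E'
F0=np.array([.570,.062,0]);YAW=np.radians(8.2)
def Rf(): return R.from_euler('z',YAW).as_matrix()
def f2w(p): return F0+Rf()@np.array(p)
def w2f(P): return (np.asarray(P)-F0)@Rf()
def quat(side,tilt=0):
    # tool z down (tilt: turned with the plate), y along fixture x; side=+1: tool x = fixture +y (camera left)
    z=np.array([np.sin(tilt),0,-np.cos(tilt)]);x=np.array([0,side,0.]);y=np.cross(z,x)
    return R.from_matrix(Rf()@np.stack([x,y,z],1)).as_quat()
E
python3 - <<'E'
from h import *
import pickle
for s in(1,-1):
  for p in([-.02,.02,.30],[-.135,0,.10],[-.035,-.13,.08],[-.035,-.2,.08],[.04,-.14,.08]):
    print(s,p,np.round(r.inverse_kinematics(f2w(p),quat(s)),2))
r.move_to(f2w([-.01,.03,.31]),quat(-1))
im=grab('wrist');save(im,'w1.png');pickle.dump(im,open('w1.pkl','wb'));print(im['wc'].round(3).tolist(),r.current_t(),r.current_q().round(2) if hasattr(r.current_q(),'round') else r.current_q())
E
```

```text
1 [-0.02, 0.02, 0.3] [ 0.06  0.31  1.59 -0.    1.24 -0.08]
1 [-0.135, 0, 0.1] [-0.01  0.4   2.05 -0.    0.69 -0.15]
1 [-0.035, -0.13, 0.08] [-0.21  0.6   1.75 -0.    0.79 -0.36]
1 [-0.035, -0.2, 0.08] [-0.33  0.63  1.69 -0.    0.82 -0.47]
1 [0.04, -0.14, 0.08] [-0.19  0.71  1.54 -0.    0.89 -0.33]Traceback (most recent call last):
  File "<stdin>", line 5, in <module>
    return _wrapfunc(a, 'round', decimals=decimals, out=out)
    return _wrapit(obj, method, *args, **kwds)
    result = getattr(arr, method)(*args, **kwds)
TypeError: unsupported operand type(s) for *: 'NoneType' and 'float'
```

Run:
```python
from h import *
import pickle
r.move_to(f2w([-.01,.0,.31]),quat(1))
im=grab('wrist');save(im,'w1.png');pickle.dump(im,open('w1.pkl','wb'));print(im['wc'].round(3).tolist(),r.current_t())
```

```text
[[0.99, 0.138, 0.037, 0.551], [0.143, -0.955, -0.258, 0.126], [-0.0, 0.261, -0.965, 0.432], [0.0, 0.0, 0.0, 1.0]] 2.5167
```

View pics/w1.png

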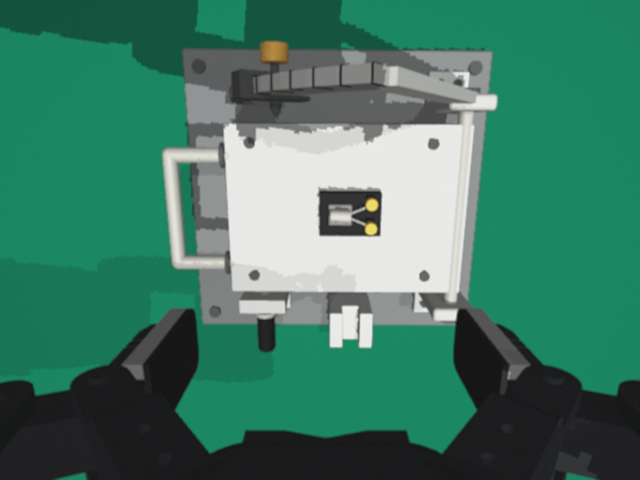

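Wrist view: bar from (172,155) to (178,263), pin grip around (266,333) with its collar at (264,315). The notch prongs are at x 330–342 and 359–372, ending near row 347. The clip is around (270,95) with its point near (275,110), and the base corners are (184,50), (492,52) and (203,325).

Run:
```python
from h import *
import pickle
im=pickle.load(open('w1.pkl','rb'));c=im['pixels'].astype(int);P=cloud(im);PF=w2f(P)
for p in[(184,50),(492,52),(203,325)]:print('base',onz(im,*p,.015).round(4),w2f(onz(im,*p,.015)).round(4))
for p in[(172,158),(178,261)]:print('bar',w2f(onz(im,*p,.08)).round(4))
# hinge rod ends at plate
for p in[(236,290),(225,124),(460,124)]:print('plate corner',w2f(onz(im,*p,.085)).round(4))
m=np.zeros((480,640),bool);m[305:360,250:285]=True;m&=c.max(2)<60
v,u=np.nonzero(m);print('grip px',u.min(),u.max(),v.min(),v.max(),u.mean(),v.mean())
for a in[(u[v<v.min()+4].mean(),v.min()),(u[v>v.max()-6].mean(),v.max()),(u.mean(),v.mean())]:print('grip',w2f(onz(im,*a,.06)).round(4))
print('depth grip z',np.nanmedian(PF[m][:,2]),np.nanmedian(PF[m],0).round(4))
q=(PF[...,2]>.055)&(PF[...,2]<.072)&(PF[...,0]>-.01)&(PF[...,0]<.09)&(PF[...,1]<-.09)
v,u=np.nonzero(q);print('block px',u.min(),u.max(),v.min(),v.max())
X=PF[q];print('block',np.nanmin(X,0).round(4),np.nanmax(X,0).round(4),np.nanmedian(X,0).round(4))
row=c[335,320:382].sum(1);print('row335',row.tolist())
for uu in(330,342,359,372):print(w2f(onz(im,uu,338,.063)).round(4))
# dark clip
m=np.zeros((480,640),bool);m[60:118,225:315]=True;m&=(c.max(2)<75)
g=PF[m];print('clip',len(g),np.nanmin(g,0).round(3),np.nanmax(g,0).round(3))
big=cv2.resize(im['pixels'][35:145,210:330,::-1],None,fx=6,fy=5,interpolation=cv2.INTER_CUBIC);cv2.imwrite('pics/w1c.png',big)
```

```text
base [0.415  0.1759 0.015 ] [-0.1372  0.1349  0.015 ]
base [0.6896 0.2138 0.015 ] [0.1401 0.1332 0.015 ]
base [ 0.4505 -0.0918  0.015 ] [-0.1402 -0.1352  0.015 ]
bar [-0.1339  0.0436  0.08  ]
bar [-0.1369 -0.0436  0.08  ]
plate corner [-0.0872 -0.0683  0.085 ]
plate corner [-0.0883  0.07    0.085 ]
plate corner [0.0952 0.0701 0.085 ]
grip px 258 274 318 351 266.1510934393638 334.4135188866799
grip [-0.0659 -0.1062  0.06  ]
grip [-0.0671 -0.1408  0.06  ]
grip [-0.0665 -0.1232  0.06  ]
depth grip z 0.0688238629921446 [-0.065  -0.119   0.0688]
block px 330 425 304 347
block [-0.0056 -0.1349  0.055 ] [ 0.0815 -0.0903  0.0681] [ 0.0218 -0.1147  0.0641]
row335 [261, 263, 266, 262, 264, 269, 264, 255, 277, 427, 634, 697, 700, 697, 698, 697, 697, 700, 699, 699, 697, 673, 642, 673, 698, 700, 699, 700, 699, 700, 700, 700, 700, 697, 683, 665, 629, 505, 364, 483, 674, 704, 700, 698, 697, 698, 698, 698, 700, 701, 699, 652, 463, 302, 259, 262, 262, 264, 263, 264, 264, 260]
[-0.0055 -0.1254  0.063 ]
[ 0.0059 -0.1254  0.063 ]
[ 0.022  -0.1254  0.063 ]
[ 0.0344 -0.1254  0.063 ]
clip 1928 [-0.097  0.074  0.014] [-0.015  0.119  0.221]
```

View pics/w1c.png

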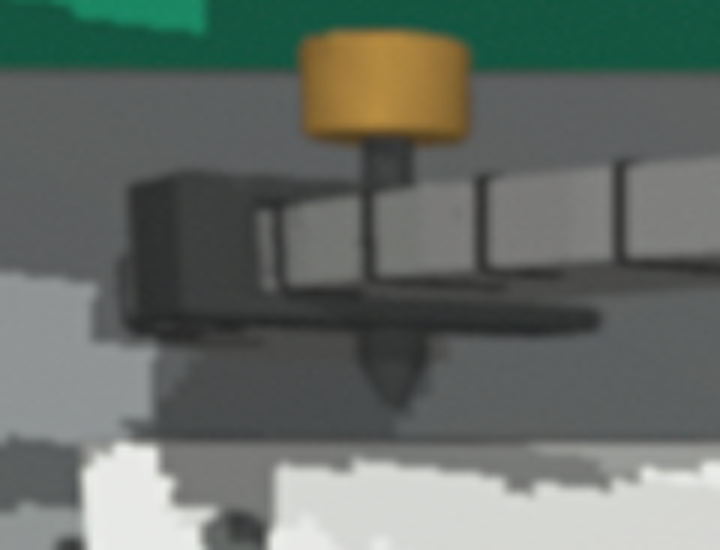

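Run:
```python
from h import *
import pickle
im=pickle.load(open('w1.pkl','rb'))
o,d=ray(im,276.2,116);o=w2f(o);d=Rf().T@d
p=o+d*(.072-o[1])/d[1];print('clip tip',p.round(4),'rad',np.hypot(p[0]-.1,p[2]-.08),'ang',np.arctan2(p[2]-.08,.1-p[0]))
r.set_gripper(.5,40)
r.move_to(f2w([-.0665,-.1265,.16]),quat(1))
r.move_linear(f2w([-.0665,-.1265,.064]),vel=.1)
print('pre',np.round(r.current_contact_force(),2))
r.set_gripper(0,50)
print('grip',r.current_opening(),np.round(r.current_contact_force(),2),w2f(r.current_tool_pos()).round(4))
for k in range(1,6):
    r.move_linear(f2w([-.0665,-.1265-.0145*k,.064]),vel=.06)
    print(k,np.round(r.current_contact_force(),2),r.current_opening())
im=grab('wrist');save(im,'w2.png');print(r.current_t(),w2f(r.current_tool_pos()).round(4))
```

```text
clip tip [-0.0319  0.072   0.2314] rad 0.2007592100363293 ang 0.854256900540393
pre [ 0.75 -0.41  0.68]
grip 0.17875826718709048 [ 0.06 -0.35  1.84] [-0.0663 -0.1266  0.0643]
1 [ 0.79 -0.95  1.42] 0.17661834242502156
2 [-0.61 -1.38  1.21] 0.18011857372767676
3 [-0.1  -0.44  0.29] 0.18227304565752128
4 [0.38 0.36 0.26] 0.18193391490656538
5 [-0.08 -0.21 -1.11] 0.18008747416879037
7.3167 [-0.0666 -0.1991  0.0639]
```

View pics/w2.png

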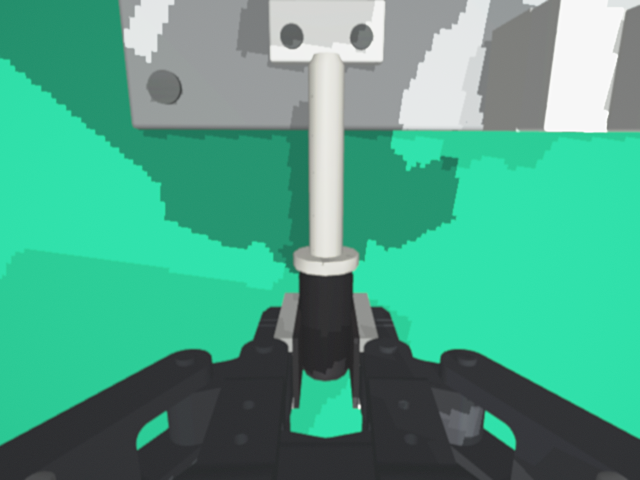

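Run:
```python
from h import *
import pickle
from scipy.optimize import brentq
im=pickle.load(open('w1.pkl','rb'))
o,d=ray(im,276.2,116);o=w2f(o);d=Rf().T@d
g=lambda t:np.hypot(*(o+t*d-[.1,0,.08])[[0,2]])-.165
t=brentq(g,.15,.35);p=o+t*d;print('clip tip',p.round(4),np.arctan2(p[2]-.08,.1-p[0]), 'depth',im['depth'][112:117,274:279].round(3).tolist(),t)
w=grab('wrist')
for n,a,z in(('tip',(326,55),.061),('collar',(326,262),.065),('gripend',(326,378),.061)):print(n,w2f(onz(w,*a,z)).round(4))
p=w2f(r.current_tool_pos())
x,y=-.0665,-.2080
r.move_linear(f2w([x,y,.064]),vel=.08)
r.move_linear(f2w([x,y,.13]),vel=.15)
q=quat(1)
yn=-.117-.046-.003
r.move_linear(f2w([.014,yn-.01,.13]),vel=.2)
r.move_linear(f2w([.014,yn-.01,.095]),vel=.1)
w=grab('wrist');save(w,'w3.png');pickle.dump(w,open('w3.pkl','wb'))
print(w2f(r.current_tool_pos()).round(4),r.current_opening(),r.current_t())
```

```text
clip tip [-0.0388  0.0737  0.1693] 0.5717357446043786 depth [[0.24899999797344208, 0.24899999797344208, 0.24899999797344208, 0.24899999797344208, 0.25], [0.24899999797344208, 0.25099998712539673, 0.24899999797344208, 0.25099998712539673, 0.25099998712539673], [0.25, 0.24899999797344208, 0.25, 0.25, 0.3970000147819519], [0.25099998712539673, 0.25, 0.25099998712539673, 0.25099998712539673, 0.3970000147819519], [0.25099998712539673, 0.25099998712539673, 0.25, 0.39800000190734863, 0.39800000190734863]] 0.2514580974262346
tip [-0.066  -0.1141  0.061 ]
collar [-0.066  -0.1714  0.065 ]
gripend [-0.0661 -0.2128  0.061 ]
[ 0.0141 -0.1763  0.0955] 0.17715129812677913 9.3583
```

View pics/w3.png

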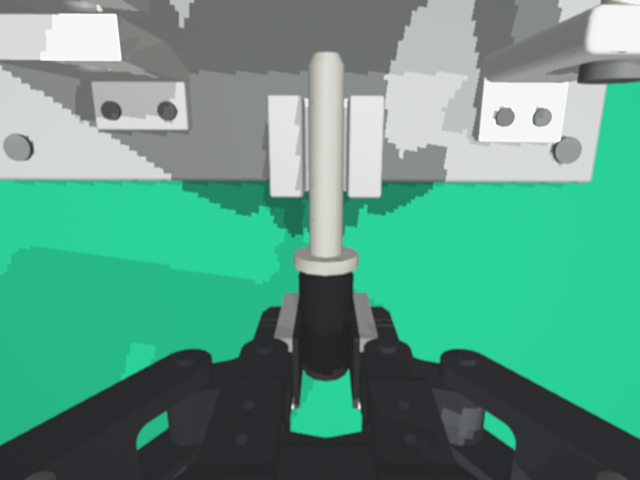

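Run:
```python
from h import *
import pickle
r.move_linear(f2w([.0144,-.170,.095]),vel=.1)
for z in(.065,.058,.0555,.0545,.0540):
    r.move_linear(f2w([.0144,-.170,z]),vel=.06); f=r.current_contact_force();print(z,np.round(f,2),w2f(r.current_tool_pos()).round(4))
    if f[2]>4 and z<.056: break
r.set_gripper(.4)
print(r.current_opening(),np.round(r.current_contact_force(),2))
r.move_linear(f2w([.0144,-.170,.13]),vel=.12)
w=grab('wrist');save(w,'w4.png');pickle.dump(w,open('w4.pkl','wb'));print(r.current_t())
```

```text
0.065 [-0.7   0.04 -0.06] [ 0.0145 -0.17    0.0649]
0.058 [ 0.93  0.2  -0.71] [ 0.0142 -0.1699  0.0577]
0.0555 [-1.11  0.45 -0.62] [ 0.0144 -0.17    0.0554]
0.0545 [0.15 0.39 0.12] [ 0.0144 -0.17    0.0546]
0.054 [ 0.41 -0.22  0.73] [ 0.0145 -0.17    0.0542]
0.39608725328882 [-0.21 -0.12  0.52]
12.4333
```

View pics/w4.png

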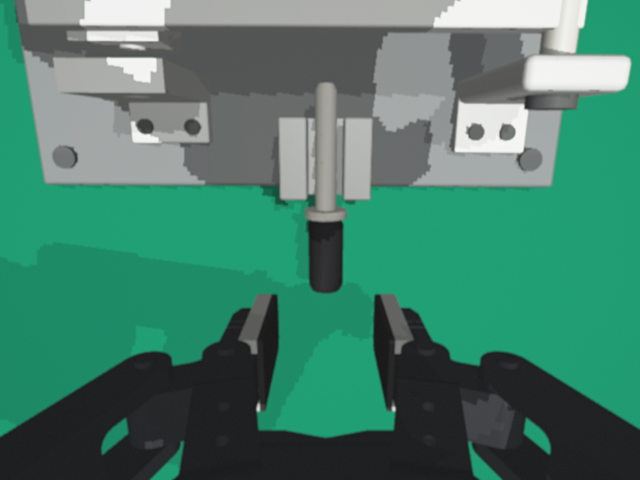

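Pin parked: shank in the notch (centre column 326), collar at row 213 just outside the block's end at row 198. Now the handle.

Run:
```python
from h import *
import pickle
w=pickle.load(open('w4.pkl','rb'));PF=w2f(cloud(w))
print('grip mid',w2f(onz(w,325,(221+290)/2,.053)).round(4),'z top grip',PF[250:270,325,2].mean().round(4),'shank z',PF[95:110,326,2].mean().round(4),PF[180:195,326,2].mean().round(4))
th=.57
print('IK',r.inverse_kinematics(f2w([.1-.235*np.cos(th),0,.083+.235*np.sin(th)]),quat(1)))
r.move_linear(f2w([.0144,-.170,.2]),vel=.2)
r.move_to(f2w([-.135,0,.2]),quat(1))
w=grab('wrist');save(w,'w5.png');pickle.dump(w,open('w5.pkl','wb'))
# bar seen close: depth band
PF=w2f(cloud(w));m=(abs(PF[...,1])<.03)&(PF[...,0]<-.115)&(PF[...,0]>-.16)&(PF[...,2]>.07)&(PF[...,2]<.1)
print('bar',m.sum(),np.nanmin(PF[m],0).round(4),np.nanmax(PF[m],0).round(4),np.nanmedian(PF[m],0).round(4),r.current_t())
r.move_linear(f2w([-.135,0,.084]),vel=.12)
print(np.round(r.current_contact_force(),2))
r.set_gripper(0,60)
print('grip',r.current_opening(),np.round(r.current_contact_force(),2),w2f(r.current_tool_pos()).round(4),r.current_t())
```

```text
grip mid [ 0.0141 -0.1633  0.053 ] z top grip 0.0596 shank z 0.0559 0.0558
IK [ 3.26315216e-03  2.71327473e-01  1.88380951e+00 -4.44089210e-16
  9.86455671e-01 -1.39853847e-01]
bar 2057 [-0.1412 -0.03    0.0808] [-0.1294  0.03    0.089 ] [-0.1352  0.0016  0.0863] 13.8917
[ 0.02  0.38 -0.34]
grip 0.11685488732855763 [-6.13 -1.69  9.73] [-0.1356 -0.      0.0846] 15.3583
```

```bash
cat > lift.py <<'E'
from h import *
C=np.array([-.1355+.135,0,.0843-.08])  # tool offset from bar
def go(th,vel=.06): r.move_linear(f2w(np.array([.1-.235*np.cos(th),0,.08+.235*np.sin(th)])+C),rot=quat(1),vel=vel)
E
python3 - <<'E'
from lift import *
import pickle
for th in np.linspace(.05,.57,11):
    go(th); f=r.current_contact_force()
    if np.linalg.norm(f)>25: print('STOP',th,f);break
    print(round(th,2),np.round(f,1))
print(w2f(r.current_tool_pos()).round(4),r.current_opening(),r.current_t())
for n in('wrist','scene'):
    w=grab(n);pickle.dump(w,open(n+'6.pkl','wb'))
    p=w['pixels'][:,:,::-1]
    if n=='scene': p=cv2.resize(p[190:310,290:420],None,fx=5,fy=5,interpolation=cv2.INTER_CUBIC)
    cv2.imwrite('pics/%s6.png'%n,p)
E
```

```text
0.05 [-1.1 -3.2 -4.1]
0.1 [-3.4 -3.  -2.1]
0.15 [-2.9 -3.2 -4.6]
0.21 [-5.8 -5.2 -2.8]
0.26 [-6.  -4.3 -0.5]
0.31 [-6.3 -5.2 -2.7]
0.36 [-7.1 -5.4 -0.3]
0.41 [-7.6 -4.7 -2.2]
0.47 [-9.5 -5.7  2. ]
0.52 [-11.8  -6.8   3.8]
0.57 [-12.6  -5.9   4.1]
[-9.970e-02 -1.000e-04  2.124e-01] 0.10954212118747912 19.2083
```

View pics/wrist6.png

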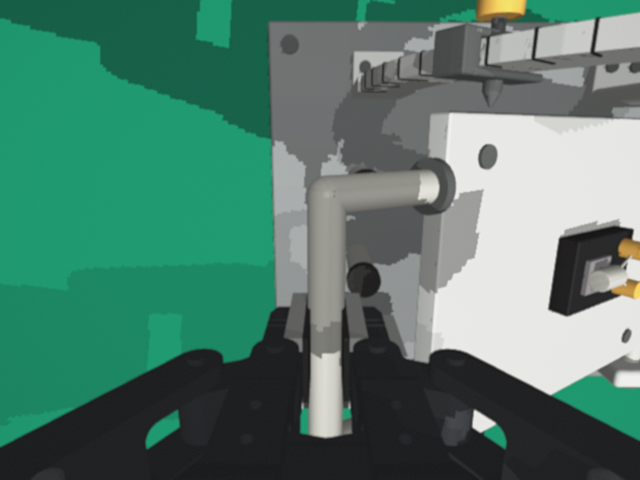

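View pics/scene6.png

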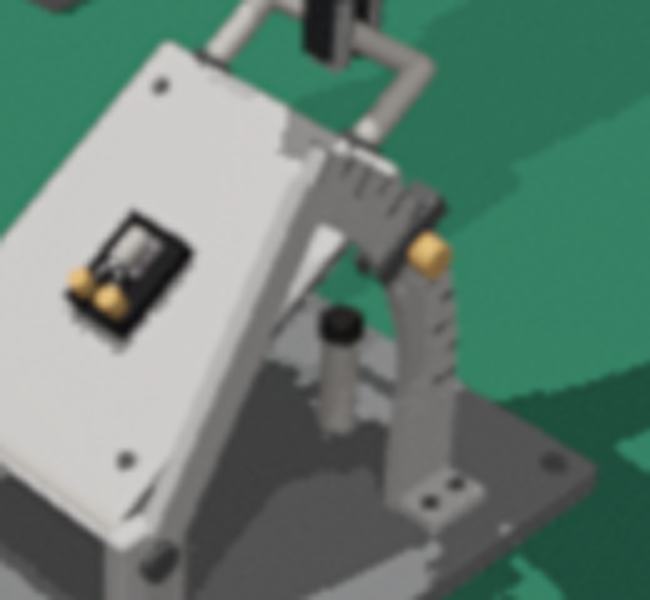

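Wrist view: plate raised, clip point at (492,106), bar held at about (326,370). Scene crop: the clip sits near the plate edge with its thumbscrew at (430,253).

```bash
cat > meas.py <<'E'
from h import *
from scipy.optimize import brentq
H=np.array([.1,0,.08])
def plate(im):
    PF=w2f(cloud(im)); c=im['pixels'].astype(int)
    m=(PF[...,1]>-.06)&(PF[...,1]<.068)&(PF[...,2]>.09)&(PF[...,0]>-.075)&(PF[...,0]<.09)&(c.min(2)>120)&((c.max(2)-c.min(2))<40)
    X=PF[m]
    for _ in range(5):
        A=np.c_[X[:,:2],np.ones(len(X))];s=np.linalg.lstsq(A,X[:,2],rcond=None)[0];e=A@s-X[:,2];X=X[abs(e)<max(.002,1.5*e.std())]
    n=np.array([-s[0],-s[1],1]);n/=np.linalg.norm(n)
    return np.arctan2(n[0],n[2]),n,(X.mean(0)-H)@n,len(X),e.std()
def tip(im,u,v):
    o,d=ray(im,u,v);o=w2f(o);d=Rf().T@d
    ts=np.linspace(.05,1.6,400);g=lambda t:np.hypot(*(o+t*d-H)[[0,2]])-.165
    out=[]
    for a,b in zip(ts[:-1],ts[1:]):
        if g(a)*g(b)<0:
            p=o+brentq(g,a,b)*d;out.append((p.round(4),round(np.arctan2(p[2]-.08,.1-p[0]),4)))
    p=o+d*(.072-o[1])/d[1];out.append(('planeY',p.round(4),round(np.arctan2(p[2]-.08,.1-p[0]),4)));return out
E
python3 - <<'E'
from meas import *
import pickle
for n in('wrist','scene'):
    w=pickle.load(open(n+'6.pkl','rb'));print(n,plate(w))
    if n=='wrist':
        print(tip(w,492,106),w['depth'][98:107:2,492]);PF=w2f(cloud(w));p=PF[104,492]-H;print(p+H,np.arctan2(p[2],-p[0]),np.hypot(p[0],p[2]))
w=grab('side');print('side',plate(w));pickle.dump(w,open('side6.pkl','wb'))
cv2.imwrite('pics/side6.png',cv2.resize(w['pixels'][150:300,270:430,::-1],None,fx=4,fy=4,interpolation=cv2.INTER_CUBIC))
w=pickle.load(open('wrist6.pkl','rb'))
cv2.imwrite('pics/w6c.png',cv2.resize(w['pixels'][40:150,420:560,::-1],None,fx=5,fy=5,interpolation=cv2.INTER_CUBIC))
print(np.round(r.current_contact_force(),1))
E
```

```text
wrist (np.float64(0.5603696034967034), array([ 0.53149685, -0.00303993,  0.84705481]), np.float64(0.005837601319848975), 42004, np.float64(0.00046728554496049997))
[(array([-0.0385,  0.0736,  0.1697]), np.float64(0.5744)), (array([ 0.0523,  0.0855, -0.0779]), np.float64(-1.2772)), ('planeY', array([-0.0505,  0.072 ,  0.2023]), np.float64(0.6823))] [0.15416716 0.15485355 0.15510622 0.15549587 0.30275825]
[-0.03888067  0.07422216  0.17044288] 0.5772374789114155 0.16573398575147671
scene (np.float64(0.5577173472195434), array([ 0.5292502 , -0.00154402,  0.8484644 ]), np.float64(0.004707721020327376), 2100, np.float64(0.00107382944199135))
side (np.float64(0.5607542792564965), array([ 0.53182401, -0.00203791,  0.84685245]), np.float64(0.0038862018387198953), 670, np.float64(0.0006325893620006035))
[-11.8  -6.1   3.5]
```

View pics/w6c.png

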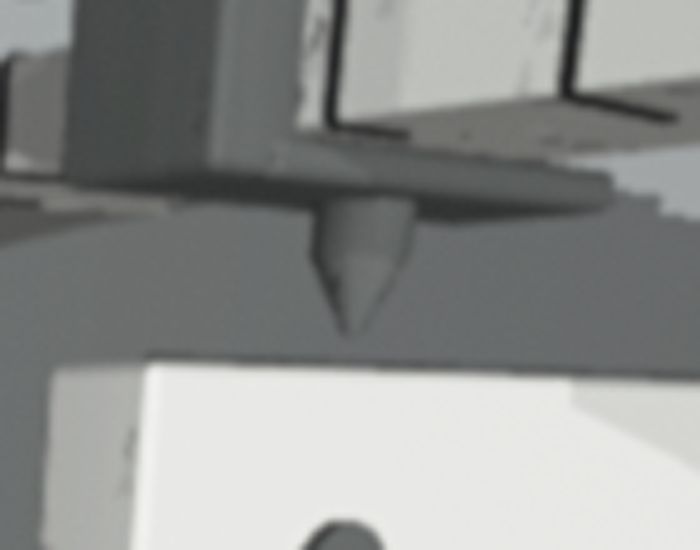

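Run:
```python
from lift import *
from meas import plate
import lift,pickle
lift.C[0]-=.0014
th=.58
for k in range(3):
    go(th,.03);r.sleep(.6)
    a=[plate(grab(n)) for n in('wrist','scene','side')]
    print(round(th,4),[round(x[0],4) for x in a],np.round(r.current_contact_force(),1),w2f(r.current_tool_pos()).round(4),r.current_t())
    m=.6*a[0][0]+.2*a[1][0]+.2*a[2][0]
    if abs(m-.572)<.002: break
    th+=.572-m
w=grab('wrist');pickle.dump(w,open('wrist7.pkl','wb'))
cv2.imwrite('pics/w7c.png',cv2.resize(w['pixels'][40:150,420:560,::-1],None,fx=5,fy=5,interpolation=cv2.INTER_CUBIC))
```

```text
0.58 [np.float64(0.5688), np.float64(0.5662), np.float64(0.5686)] [-4.8 -4.8 -2.4] [-9.880e-02 -2.000e-04  2.141e-01] 20.3583
0.5838 [np.float64(0.5725), np.float64(0.5721), np.float64(0.5737)] [-4.  -5.  -1.2] [-9.830e-02 -2.000e-04  2.148e-01] 21.3583
```

View pics/w7c.png

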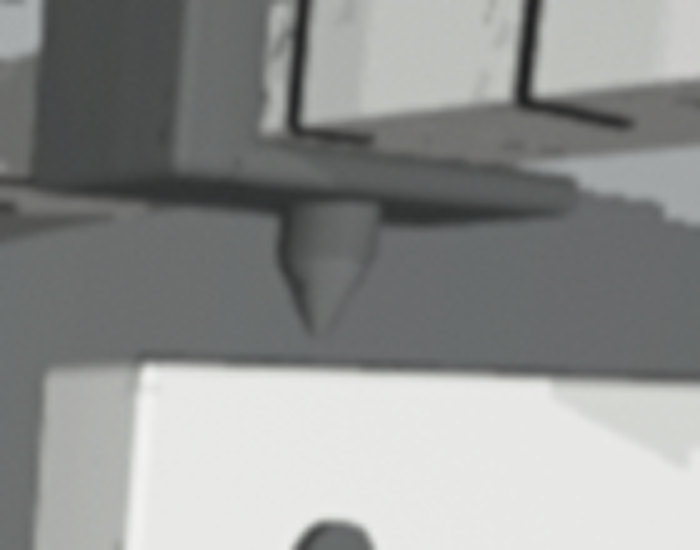

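Run:
```python
from meas import *
import pickle
w=pickle.load(open('wrist7.pkl','rb'))
t=tip(w,483.4,107.4);a=plate(w);print(t[0],a[0],'tip below top',a[2]-(t[0][0]-H)@a[1])
r.set_gripper(0,80);r.sleep(1.5)
ims={n:grab(n) for n in('wrist','scene','side')}
print([plate(i)[0].round(4) for i in ims.values()],np.round(r.current_contact_force(),1),r.current_opening(),np.abs(r.current_qvel()).max(),r.current_t())
PF=w2f(cloud(ims['side']));c=ims['side']['pixels'].astype(int)
m=(PF[...,1]<-.13)&(PF[...,1]>-.2)&(PF[...,2]>.03)&(c.max(2)<70)&(abs(PF[...,0])<.06);print('parked grip',m.sum(),np.nanmedian(PF[m],0).round(4))
```

```text
(array([-0.0389,  0.0732,  0.169 ]), np.float64(0.5698)) 0.5724484102831077 tip below top 0.006469155448816141
[np.float64(0.5719), np.float64(0.5687), np.float64(0.5723)] [-5.3 -5.7 -1.7] 0.10820869197759235 0.0015769989943693252 23.275
parked grip 53 [ 0.0102 -0.1726  0.0564]
```

```bash
python3 -c "
from h import *
print(r.hand_in(),r.current_t())"
```

```text
the job is handed in; nothing more can be done
the job is handed in; nothing more can be done
```

The job is handed in: the pin is parked in the keeper notch, and the plate is raised and held by its bow handle at the clip's angle. The last clock reading before hand-in was 23.3 s of the 58 s limit.

**Pin:** It was drawn straight out of the bore, about 80 mm, with forces of a few newtons at most. In the close-up after release, the grip's middle was 46 mm right of the notch (40 to 55 allowed). The shank was level: its top was at 55.9 and 55.8 mm at two points along it. A last rough check from the side camera had few pixels and put the visible side of the grip near the same place, about 1 cm off.

**Plate:** After a 1.5 s hold, the wrist, scene and side cameras gave plate angles of 0.572, 0.569 and 0.572 rad. The arm was still and the force at the wrist was about 8 N. The clip's point measured 0.572, 0.574 and 0.570 rad from three rays.

**Checks that disagreed:**
- **Tip against plate:** Two readings of the point against the plate's top face in the same picture put the target at about 0.570 and 0.563 rad. The plate could therefore be up to about 0.01 rad high.
- **Tool height:** The arm's own height reading would imply 0.589 rad. I put this down to the bar slipping about 3 mm in the grip as the plate turned, and trusted the cameras.

I saw no contact with the clip or any of the bystander items, but I did not measure the tubs, tray and probe again at the end.

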